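Fetch the solder spool from behind the bottles and load the reel holder

TASK

The solder spool is boxed in behind the three bottles on the plywood board: first stand all three bottles upright in the grey tray, then, while they wait there, take the spool and seat it flat on the reel holder with the pin through its hole. Then stand each bottle back, upright and well centred, on the pad of its own cap colour. Never tip a bottle over.

Things in the scene. Friction and masses are not known exactly. Their poses are not given: they have to be found in the camera images.
- red_bottle_mid (a point): White plastic bottle with a red screw cap and a red band low on its side. Round, 40 mm diameter up to 70 mm, then a shoulder and a 29 mm cap; 96 mm tall, about 120 g, rigid. The point is on its axis, half-way up (48 mm above its underside); z is up its axis. At the start it stands on the red pad.
- blue_bottle_mid (a point): White plastic bottle with a blue screw cap and a blue band low on its side. Round, 40 mm diameter up to 70 mm, then a shoulder and a 29 mm cap; 96 mm tall, about 120 g, rigid. The point is on its axis, half-way up (48 mm above its underside); z is up its axis. At the start it stands on the blue pad.
- yellow_bottle_mid (a point): White plastic bottle with a yellow screw cap and a yellow band low on its side. Round, 40 mm diameter up to 70 mm, then a shoulder and a 29 mm cap; 96 mm tall, about 120 g, rigid. The point is on its axis, half-way up (48 mm above its underside); z is up its axis. At the start it stands on the yellow pad.
- red_pad: Fixed flat round red pad on the plywood board, 52 mm diameter, 3 mm thick: the home of the bottle with the red cap. Origin at the centre of its underside (a bottle standing on it has its half-way point 51 mm above the origin).
- blue_pad: Fixed flat round blue pad on the plywood board, 52 mm diameter, 3 mm thick: the home of the bottle with the blue cap. Origin at the centre of its underside (a bottle standing on it has its half-way point 51 mm above the origin).
- yellow_pad: Fixed flat round yellow pad on the plywood board, 52 mm diameter, 3 mm thick: the home of the bottle with the yellow cap. Origin at the centre of its underside (a bottle standing on it has its half-way point 51 mm above the origin).
- spool_mid (a point): Small full spool of solder wire lying flat on the plywood board behind the bottles: silver winding between two green flanges, 50 mm outer diameter, 24 mm tall, with a 24 mm hole through its middle; about 120 g. The point is on its axis, half-way up (12 mm above its underside).
- spindle_seat (a point): Reel holder: a fixed light grey metal disc, 84 mm diameter and 12 mm thick, with an upright steel pin of 8 mm diameter in its centre that rises 40 mm above the disc. The point is on the pin's axis at the disc's top face (a seated spool has its half-way point 12 mm above it).
- tray_floor (a point): Fixed grey shallow tray, the side area: outside 240 mm along its x axis by 120 mm along its y axis, walls 4 mm thick and 18 mm tall, flat floor 4 mm thick. The point is the centre of its inner floor. It is empty at the start.
- board: Fixed plywood board, 200 x 200 x 8 mm, under the pads and the spool; a wall 8 mm thick along its far edge rises to 40 mm above the table. Origin under its centre on the table; x points to the wall. One bottle stands in front of the spool (gap about 11 mm), one at each side; bottle axes are 70 mm or more apart. A brass tin, 28 mm wide, 16 mm tall, stands at a front corner.
Not all that is in view belongs to the job. Leave any turquoise look-alike of the part that bears spindle_seat alone. Leave any green look-alike of the part that bears red_bottle_mid alone.

How it is judged:
By the outcome, as a careful person would: the job done as asked, in the order asked, and still so for the second after the job is handed in, with the robot touching nothing.
It also fails if it takes over 136 s, if anything falls off the work surface, if the arm or the gripper's body presses on something with over 40 N, if the wrist force passes 120 N, or if a joint passes its speed limit or range.

ROBOT

A 6-joint arm with a two-finger parallel gripper is mounted at the origin on the work surface. World frame = base frame: x ahead of the robot, y to its left, z up, the work surface at z = 0. Lengths are in mm, angles in degrees, forces in N, time in s.
With the tool pointing down it reaches from about 300 to 850 mm from the base axis. Payload 4.2 kg.
Tool frame: the origin (TCP) lies between the finger pads; the fingertips stand 22 mm ahead of it and the grasp point (between the pads) lies 3 mm ahead of it; z points along the fingers, y is the direction in which the jaws open and shut (so a half turn about z gives the same grasp; the last joint's range is limited). The gripper opens to 91 mm and grips with 3 to 60 N. Pads are 32 mm wide; open, the fingers measure 118 mm over their backs; the gripper's body (76 mm by 178 mm) begins 60 mm behind the grasp point.
Start: joints at [70.302, 18.312, 89.639, -0, 72.044, -1.146], TCP at [182.95, 545.133, 235.976] pointing down, gripper open.
Joint ranges: [-177.97, 177.97], [-48.28, 115.42], [12.27, 149.76], [-77.06, 257.06], [2.81, 150.46], [-146.56, 146.56]. Speed limits (degrees/s): [147.25, 147.25, 180, 180, 180, 180].

INTERFACE

Orientations are given as [roll, pitch, yaw] about the fixed x, y, z axes, in that order (R = Rz(yaw) Ry(pitch) Rx(roll)).
In Python, from workcell import * gives the robot as it stands.
- The arm moves only by the shell command python3 -m jog 'ROWS' [OPENING] [FORCE]. ROWS is text: rows parted by semicolons, each of 6 numbers parted by spaces: the shift along the tool's x, y, z in units of 0.5 m (1.0 is 0.5 m), then the turn, a rotation vector about the tool's x, y, z in units of pi/2 rad (1.0 is pi/2 rad). A call has 1 to 20 rows; each row is the pose to reach, as a shift and turn from the pose measured when the call began, along the tool's axes at that moment; what a row does not reach only later rows make up. A row lasts 1/12 s, in which the tool goes at most 41.7 mm and 7.16 degrees, less where a joint would pass 70% of its speed; a pose out of reach is approached as far as the arm can. A call with a number of a shift or a turn outside -1 to 1 is refused whole. A call with a gripper value outside its range is refused whole. OPENING is the opening, from -1 (shut) to 1 (fully open), set as the call begins (- or left out, the last holds). The fingers move at their own pace and stop on an object; FORCE is the grip in N (left out, the last holds). Time passes only in rows, so rows that repeat a pose let the fingers close. It gives the time, the measured TCP pose, the force and the opening at its end, in the units of the state.
- state(): the state, without advancing time (a new reading comes with each control period).
- grab_frame(name): name is "side" or "top"; returns the picture (384x512x3 uint8, red, green, blue); there is no depth.
- calibration(name): a dict with "mtx" (3x3 intrinsics, pixels), "rvec" (rotation vector, rad) and "tvec" (3), from world to camera coordinates, as OpenCV has them. Camera axes: x right, y down, z forward; pixel columns grow to the right and rows downward; lengths in mm; the calibration is good to about 2 mm. A picture is of the moment at which its call begins. calibration takes no time and is no camera call.
- job_done(): hands the job in, once; it reports no verdict.
Trained networks look in the newest picture that a camera, given by its name, has taken for a name from the list of things; names that differ only in an ending like _2 or _b are one class to them, and where a whole thing is asked for, a point or a joint stands for the part that bears it (a point fixed in the world has none). Each returns a list of dicts, best first, with "confidence" (0 to 1); they miss things now and then, are a little off and sometimes report something else, mostly with a low value. They report only what shows in the picture. A call takes as long as a camera call. They do not tell look-alikes from the thing itself.
- spot_in(query, camera): "rect" ([left, top, right, bottom] in pixels, round what is visible of it).
- tip_of(query, camera): "location" ([column, row] in pixels: a listed point, or the origin of a listed thing).
The state is a dict: "time_s": time; "qpos": joint angles; "qvel": joint speeds; "effort": joint torques, N m; "ee_pos": TCP position; "ee_rot": TCP orientation; "force": force on the tool from outside, world axes, zero at the start; "torque": the same for the moment, N m; "gripper_width": finger opening in mm.
Only numpy, scipy, OpenCV 4.12 (cv2) and the standard library are available. Lean on these libraries where they do the work, as an engineer would, in place of code of your own. Each camera call takes 0.05 s, during which the arm holds its last target. There are 200 camera calls.

## Working session

There is one attempt and no reset: what is moved stays moved. The work goes in short steps, Python scripts to look and compute and a shell command to move; the robot and the scene stay as the last step left them, time stands still between calls to the robot, and variables do not carry over. Pictures are saved under pics/ and viewed, about 12 in all and at most 16, crops included, and the job is handed in when it is done.

```bash
mkdir -p pics; ls
cat > h.py <<'E'
from workcell import *
import numpy as np, cv2
def ray(cam,px):
    c=calibration(cam);R=cv2.Rodrigues(np.array(c["rvec"],float))[0];t=np.array(c["tvec"],float).ravel()
    d=R.T@np.linalg.inv(np.array(c["mtx"]))@np.array([px[0],px[1],1.]);return -R.T@t,d
def onz(cam,px,z):
    o,d=ray(cam,px);return (o+d*(z-o[2])/d[2]).round(1)
def proj(cam,p):
    c=calibration(cam);return cv2.projectPoints(np.array([p],float),np.array(c["rvec"],float),np.array(c["tvec"],float),np.array(c["mtx"]),None)[0].ravel()
def save(cam,name,crop=None,s=1):
    im=grab_frame(cam)[:,:,::-1]
    if crop: im=im[crop[1]:crop[3],crop[0]:crop[2]]
    cv2.imwrite(f"pics/{name}.png",cv2.resize(im,None,fx=s,fy=s,interpolation=cv2.INTER_CUBIC))
E
python3 - <<'E'
from h import *
save("top","top0",None,1.5);save("side","side0",None,1.5)
Z=dict(red_bottle_mid=59,blue_bottle_mid=59,yellow_bottle_mid=59,spool_mid=20,spindle_seat=12,tray_floor=4,board=0)
for n,z in Z.items():
    for cam in("top","side"):
        for r in tip_of(n,cam)[:3]:
            print(n,cam,round(r["confidence"],2),np.round(r["location"],1),onz(cam,r["location"],z))
print(ray("top",(256,192))[0],ray("side",(256,192))[0]); print(state())
E
```

```text
pics
red_bottle_mid top 0.77 [276.4 189.1] [543.7   6.5  59. ]
red_bottle_mid top 0.15 [248.2 169.7] [588.9  69.   59. ]
red_bottle_mid side 0.62 [258.3 203.3] [547.2  16.2  59. ]
red_bottle_mid side 0.55 [266.3 163.3] [585.4 165.7  59. ]
blue_bottle_mid top 0.92 [299.1 162.6] [602.9 -46.1  59. ]
blue_bottle_mid top 0.27 [275.2 165.7] [596.9   7.9  59. ]
blue_bottle_mid side 0.67 [288.2 222.4] [599.3 -51.4  59. ]
yellow_bottle_mid top 0.22 [398.6 194.4] [ 526.7 -265.7   59. ]
yellow_bottle_mid side 0.59 [271.5 186.7] [583.9  69.5  59. ]
spool_mid top 0.76 [271.9 166.6] [601.7  14.   20. ]
spool_mid side 0.51 [285.  216.9] [604.4   7.2  20. ]
spindle_seat top 0.77 [153.6 206.7] [513.  293.4  12. ]
spindle_seat top 0.73 [100.5 211.8] [503.2 418.2  12. ]
spindle_seat side 0.79 [229.6 133. ] [505.  421.2  12. ]
spindle_seat side 0.65 [205.5 182.6] [429.6 172.1  12. ]
spindle_seat side 0.6 [234.3 156.4] [510.5 283.8  12. ]
tray_floor top 0.73 [397.2 192.7] [ 536.5 -280.6    4. ]
tray_floor side 0.57 [274.4 352.3] [ 535.1 -281.2    4. ]
board top 0.69 [276.2 178.8] [575.5   3.6   0. ]
boar
[... 184 characters left out ...]
0529] [ 489.22477064 -555.61878761  546.09605994]
{'time_s': 0.8, 'qpos': array([ 7.03017162e+01,  1.83114599e+01,  8.96393192e+01, -7.78723454e-04,
        7.20444809e+01, -1.14708515e+00]), 'qvel': array([-0.08307301,  0.10469671, -0.02267885,  0.0957489 , -0.0999336 ,
        0.0640057 ]), 'effort': array([ 4.31807848e-04, -4.12297583e+01, -2.32218897e+01,  7.30741303e-02,
        3.75942327e-02,  6.01312237e-06]), 'ee_pos': array([182.95446693, 545.12604842, 235.97817457]), 'ee_rot': array([1.79995276e+02, 8.35558051e-04, 1.61449041e+02]), 'force': array([-0.07699344, -0.78455442, -0.31912429]), 'torque': array([-0.02423115,  0.04619849, -0.00416455]), 'gripper_width': 91.06007059371767}
```

View pics/top0.png

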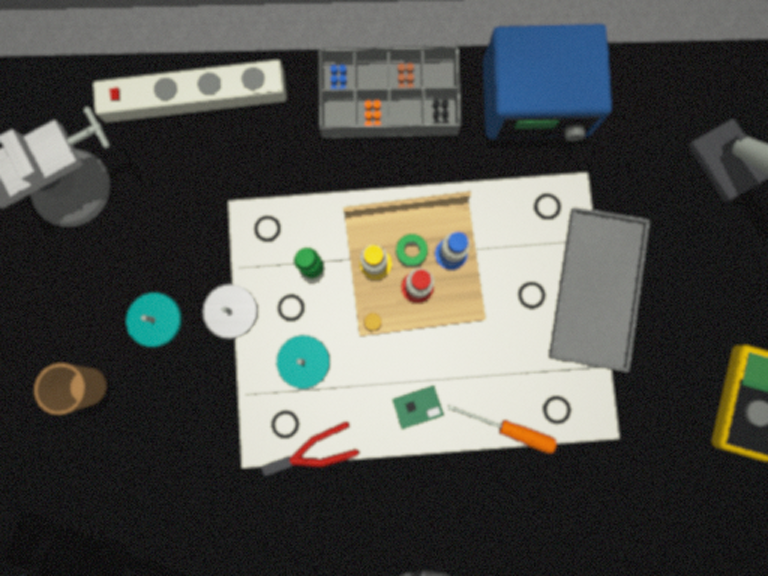

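View pics/side0.png

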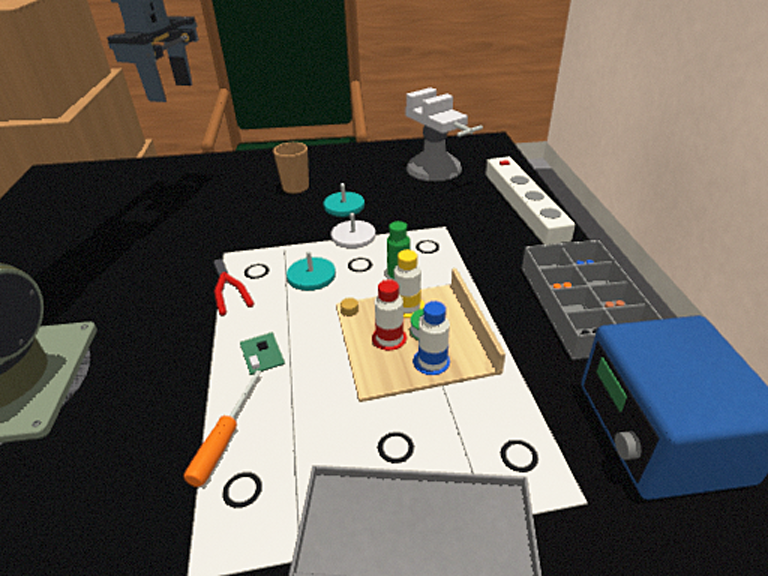

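Top view: the light grey reel holder is at about (153,207) in 512-px units, and turquoise look-alikes are at (102,212) and (202,241). Red, blue and yellow bottles are at (278,190), (302,165) and (249,172), with the green look-alike at (205,174). The spool is at (274,166) and the tray at (400,193). The grey holder fits the description because it isn't turquoise; the green-capped bottle stays. I'll confirm this in a crop while I refine the positions.

```bash
cat >> h.py <<'E'
from scipy.optimize import least_squares
HUE=dict(red=((-8,8),),yellow=((22,33),),blue=((105,125),))
def cyl(x,y,r,z0,z1):
    a=np.linspace(0,2*np.pi,40);return np.array([[x+r*np.cos(t),y+r*np.sin(t),z] for z in(z0,z1) for t in a])
def P(cam,pts):
    c=calibration(cam);return cv2.projectPoints(pts,np.array(c["rvec"],float),np.array(c["tvec"],float),np.array(c["mtx"]),None)[0].reshape(-1,2)
def hullc(cam,pts):
    h=cv2.convexHull(P(cam,pts).astype(np.float32));m=cv2.moments(h);return np.array([m["m10"]/m["m00"],m["m01"]/m["m00"]])
def capmask(im,col,guess,cam,base):
    hsv=cv2.cvtColor(im,cv2.COLOR_RGB2HSV).astype(int);H=(hsv[...,0]+20)%180-20
    lo,hi=HUE[col][0];m=((H>=lo)&(H<=hi)&(hsv[...,1]>130)&(hsv[...,2]>50)).astype(np.uint8)
    n,l,s,c=cv2.connectedComponentsWithStats(m);g=hullc(cam,cyl(*guess,14.5,base+78,base+96))
    i=min((k for k in range(1,n) if s[k,4]>15),key=lambda k:np.hypot(*(c[k]-g)))
    return c[i],s[i],g
def bottle(col,guess,base,ims):
    ob={}
    for cam in ims:
        c,s,g=capmask(ims[cam],col,guess,cam,base);ob[cam]=c
        print(col,cam,c.round(1),s,"pred",g.round(1))
    f=lambda p:np.concatenate([hullc(k,cyl(p[0],p[1],14.5,base+p[2],base+96))-ob[k] for k in ob]+[[(p[2]-78)/10]])
    r=least_squares(f,[*guess,78]);print(col,r.x.round(1),"res",r.fun.round(2));return r.x
E
python3 - <<'E'
from h import *
ims={c:grab_frame(c) for c in("top","side")}
for c,g in dict(red=(546,12),blue=(601,-48),yellow=(588,69)).items(): bottle(c,g,11,ims)
t=cv2.resize(ims["top"][100:260,80:340][:,:,::-1],None,fx=3,fy=3,interpolation=cv2.INTER_CUBIC)
s=cv2.resize(ims["side"][110:270,180:350][:,:,::-1],None,fx=3,fy=3,interpolation=cv2.INTER_CUBIC)
cv2.imwrite("pics/t1.png",t);cv2.imwrite("pics/s1.png",s)
# disc: bright grey mask vs dark bg impossible on paper; pin tip by prediction
for y in(284,288,292):print(y,proj("top",(511,y,12)),proj("top",(511,y,52)),proj("side",(511,y,12)),proj("side",(511,y,52)))
im=ims["top"];hs=cv2.cvtColor(im,cv2.COLOR_RGB2HSV)
m=cv2.inRange(hs,(40,100,40),(80,255,255));n,l,st,ce=cv2.connectedComponentsWithStats(m)
for k in range(1,n):
    if st[k,4]>40:print("green",st[k],ce[k],onz("top",ce[k],30))
for q in("spool_mid","spindle_seat","tray_floor"):
    for cam in ims:
        print(q,cam,[(np.round(r["rect"]),round(r["confidence"],2)) for r in spot_in(q,cam)[:3]])
E
```

```text
red top [280.4 186. ] [275 180  12  13 126] pred [274.6 185.8]
red side [258.5 193.2] [252 186  14  15 178] pred [257.5 190.3]
red [546.8  10.9  72.5] res [-5.33 -0.42 -0.51 -1.63 -0.55]
blue top [304.7 161.3] [299 156  12  12 117] pred [301.8 160.1]
blue side [289.2 208.1] [283 201  14  15 178] pred [289.3 206.5]
blue [599.3 -51.8  78. ] res [-1.18 -0.38 -0.41 -0.26  0.  ]
yellow top [248.6 169.5] [243 163  13  14 140] pred [247.8 167.1]
yellow side [271.  172.5] [265 166  13  14 148] pred [273.4 172.7]
yellow [582.3  67.7  80.6] res [-0.11  0.01 -0.07  0.22  0.26]
284 [157.56661082 207.47621489] [153.52851982 206.08650832] [234.46032952 156.35546209] [233.51204998 144.0505181 ]
288 [155.8664636  207.50656555] [151.75971125 206.11814546] [234.3650289  155.59758296] [233.41743396 143.3135931 ]
292 [154.16645219 207.53691378] [149.99104969 206.14977997] [234.27033167 154.84450225] [233.32343205 142.5814511 ]
green [343  79  30   7 155] [356.76129032  82.27096774] [ 798.9 -191.4   30. ]
green [264 156  21  21 275] [274.16363636 166.14181818] [601.    9.1  30. ]
green [197 166  18  19 255] [205.50196078 174.89803922] [583.4 168.9  30. ]
green [494 236  18  25 335] [504.01791045 248.43880597] [ 402.8 -505.2   30. ]
green [263 259  29  25 398] [277.01005025 270.53015075] [361.9   8.1  30. ]
spool_mid top [(array([262., 157., 284., 178.]), 0.73)]
spool_mid side [(array([274., 208., 283., 224.]), 0.41)]
spindle_seat top [(array([ 80., 192., 122., 234.]), 0.82), (array([136., 189., 174., 226.]), 0.6), (array([184., 227., 224., 260.]), 0.57)]
spindle_seat side [(array([219., 121., 242., 141.]), 0.92), (array([190., 170., 224., 194.]), 0.7), (array([221., 149., 252., 169.]), 0.69)]
tray_floor top [(array([368., 142., 433., 250.]), 0.87)]
tray_floor side [(array([192., 311., 362., 383.]), 0.82)]
```

View pics/t1.png

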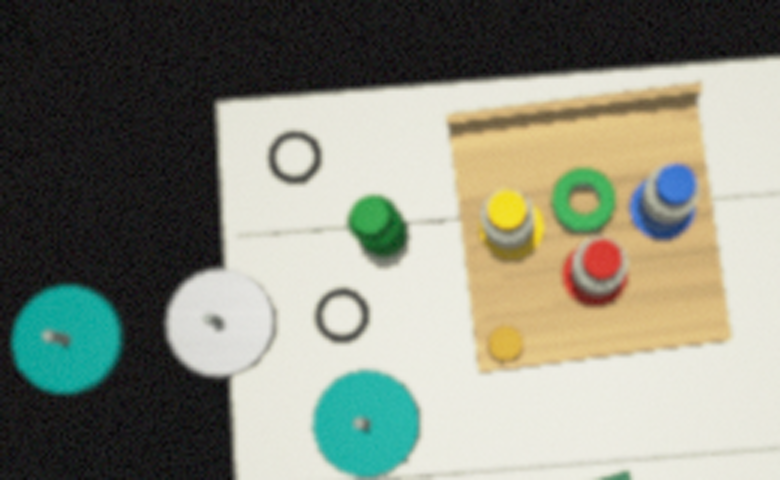

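View pics/s1.png

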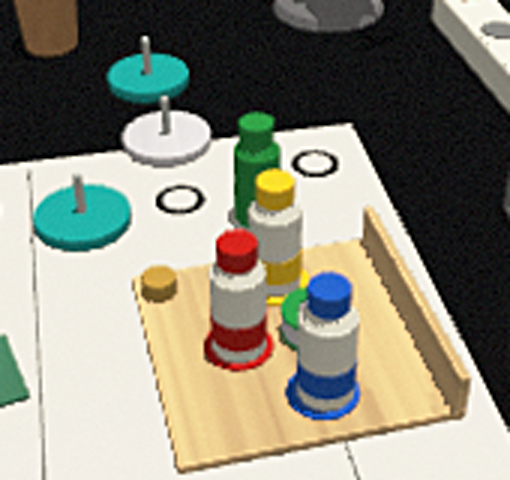

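```bash
sed -i 's/least_squares(f,\[\*guess,78\])/least_squares(f,[*guess,78],diff_step=1e-2)/' h.py
cat >> h.py <<'E'
def look(cols,bases,guesses):
    ims={c:grab_frame(c) for c in("top","side")}
    return {c:bottle(c,g,b,ims) for c,b,g in zip(cols,bases,guesses)}
E
python3 - <<'E'
from h import *
look(("red","blue","yellow"),(11,)*3,((546,5),(600,-50),(585,69)))
for q in((573,210),(647,218),(551,357),(629,369)):print(onz("top",np.array(q)/1.5,18))
for q in((448,115),(700,85),(730,340),(480,372)):print("bd",onz("top",np.array(q)/3+(80,100),20))
E
python3 -m jog '0 0 0 0 0 -0.07;0 0 0 0 0 -0.14;0 0 0 0 0 -0.206;0 0 0 0 0 -0.206' 0.4 25
```

```text
red top [280.4 186.1] [275 180  12  13 126] pred [277.9 185.8]
red side [258.5 193.2] [252 186  14  15 177] pred [257.9 192.4]
red [ 5.459e+02 -2.000e-01  8.070e+01] res [-0.09 -0.36 -0.33  0.2   0.27]
blue top [304.7 161.3] [299 156  12  12 117] pred [302.7 160.6]
blue side [289.3 208.2] [283 201  14  15 179] pred [289.  207.2]
blue [599.1 -54.1  79.8] res [-0.05 -0.39 -0.33  0.15  0.18]
yellow top [248.6 169.6] [243 163  13  14 139] pred [247.8 168.4]
yellow side [271.  172.6] [265 166  13  14 151] pred [272.  172.8]
yellow [582.3  67.6  80.9] res [-0.09 -0.03 -0.02  0.17  0.29]
[ 660.8 -247.3   18. ]
[ 645.7 -362.4   18. ]
[ 431.5 -201.8   18. ]
[ 411.2 -319.7   18. ]
bd [671.5 113.2  20. ]
bd [691.7 -86.2  20. ]
bd [ 489.9 -102.5   20. ]
bd [468.6  90.7  20. ]
time_s: 1.63
ee_pos: [182.9, 545.1, 236.0]
ee_rot: [180.0, 0.0, -179.9]
force: [0.8, -0.7, -0.0]
gripper_width: 67.6
```

```bash
python3 -m jog '-0.04 -0.06 0 0 0 0;-0.6 -0.9 0.06 0 0 0;-0.6 -0.9 0.06 0 0 0;-0.6 -0.9 0.06 0 0 0;-0.6 -0.9 0.06 0 0 0;-0.6 -0.9 0.06 0 0 0;-0.6 -0.9 0.06 0 0 0;-0.6 -0.9 0.06 0 0 0;-0.6 -0.9 0.06 0 0 0;-0.6 -0.9 0.06 0 0 0;-0.6 -0.9 0.06 0 0 0;-0.6 -0.9 0.06 0 0 0;-0.6 -0.9 0.06 0 0 0;-0.6 -0.9 0.06 0 0 0;-0.6 -0.9 0.06 0 0 0;-0.6 -0.9 0.06 0 0 0;-0.6 -0.9 0.06 0 0 0'
```

```text
time_s: 3.05
ee_pos: [482.8, 96.6, 206.0]
ee_rot: [180.0, -0.0, -179.9]
force: [1.0, 0.9, 0.2]
gripper_width: 63.9
```

```bash
python3 -m jog '-0.06 -0.09 0 0 0 0;-0.126 -0.193 0 0 0 0;-0.126 -0.193 0 0 0 0;-0.126 -0.193 0.05 0 0 0;-0.126 -0.193 0.1 0 0 0;-0.126 -0.193 0.15 0 0 0;-0.126 -0.193 0.2 0 0 0;-0.126 -0.193 0.24 0 0 0;-0.126 -0.193 0.27 0 0 0;-0.126 -0.193 0.28 0 0 0;-0.126 -0.193 0.28 0 0 0'
python3 - <<'E'
from h import *
save("side","s2",(180,110,350,270),3)
E
```

```text
time_s: 3.97
ee_pos: [544.8, 1.9, 65.0]
ee_rot: [180.0, -0.2, -179.8]
force: [0.0, 0.0, -0.1]
gripper_width: 63.6
```

View pics/s2.png

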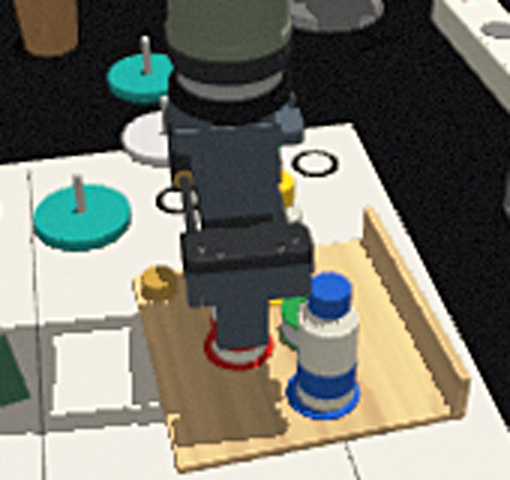

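The jaws straddle the red bottle (crop 240,330), clear of blue. Closing and lifting.

```bash
python3 -m jog '0 0 0 0 0 0;0 0 0 0 0 0;0 0 0 0 0 0;0 0 0 0 0 0;0 0 0 0 0 0;0 0 0 0 0 0;0 0 0 0 0 0;0 0 -0.01 0 0 0;0 0 -0.04 0 0 0;0 0 -0.08 0 0 0;0 0 -0.13 0 0 0;0 0 -0.18 0 0 0;0 0 -0.23 0 0 0;0 0 -0.26 0 0 0;0 0 -0.27 0 0 0;0 0 -0.27 0 0 0' -1 25
```

```text
time_s: 5.35
ee_pos: [546.2, 1.4, 202.1]
ee_rot: [180.0, 0.1, -179.8]
force: [0.1, 0.4, -0.6]
gripper_width: 39.5
```

```bash
python3 -m jog '0 -0.02 0 0 0 0;0 -0.06 0 0 0 0;0.005 -0.12 0 0 0 0;0.01 -0.19 0 0 0 0;0.018 -0.26 0 0 0 0;0.018 -0.33 0 0 0 0;0.018 -0.4 0 0 0 0;0.018 -0.46 0 0 0 0;0.018 -0.51 0 0 0 0;0.018 -0.55 0 0 0 0;0.018 -0.569 0.01 0 0 0;0.018 -0.569 0.04 0 0 0;0.018 -0.569 0.09 0 0 0;0.018 -0.569 0.14 0 0 0;0.018 -0.569 0.19 0 0 0;0.018 -0.569 0.23 0 0 0;0.018 -0.569 0.26 0 0 0;0.018 -0.569 0.275 0 0 0;0.018 -0.569 0.28 0 0 0;0.018 -0.569 0.28 0 0 0'
```

```text
time_s: 7.02
ee_pos: [537.8, -282.6, 61.1]
ee_rot: [179.9, -0.0, -179.8]
force: [0.4, 0.3, -0.8]
gripper_width: 39.5
```

```bash
python3 -m jog '0 0 0.004 0 0 0;0 0 0.006 0 0 0;0 0 0.006 0 0 0;0 0 0.006 0 0 0'
```

```text
time_s: 7.35
ee_pos: [538.5, -283.0, 59.8]
ee_rot: [180.0, 0.1, -179.8]
force: [-1.5, 0.1, 5.4]
gripper_width: 39.6
```

```bash
python3 -m jog '0 0 0 0 0 0;0 0 0 0 0 0;0 0 0 0 0 0;0 0 0 0 0 0;0 0 0 0 0 0;0 0 -0.05 0 0 0;0 0 -0.12 0 0 0;0 0 -0.19 0 0 0;0 0 -0.19 0 0 0;-0.06 0.2 -0.19 0 0 0;-0.122 0.458 -0.19 0 0 0;-0.122 0.458 -0.19 0 0 0;-0.122 0.458 -0.19 0 0 0;-0.122 0.458 -0.19 0 0 0;-0.122 0.458 -0.19 0 0 0;-0.122 0.458 -0.19 0 0 0;-0.122 0.458 -0.19 0 0 0' 0.4
python3 - <<'E'
from h import *
look(("red",),(4,),((538,-283),))
look(("blue","yellow"),(11,)*2,((599,-54),(582,68)))
save("top","t3",None,1.5)
E
```

```text
time_s: 8.77
ee_pos: [598.7, -52.3, 154.7]
ee_rot: [-180.0, 0.1, -179.6]
force: [0.3, 0.7, 0.7]
gripper_width: 64.1
red top [412.1 187.5] [405 182  15  12 142] pred [411.2 187.5]
red side [277.5 322.1] [268 311  20  24 396] pred [276.9 322.3]
red [ 538.4 -284.    81.6] res [-0.18 -0.33 -0.21  0.16  0.36]
blue top [365.3  48. ] [ 322   17   87   73 4981] pred [304.6 161. ]
blue side [288.9 211.1] [283 203  13  13  95] pred [288.9 208.6]
blue [ 667.7 -143.3  235.3] res [-11.8   69.63  54.56 -10.56  15.73]
yellow top [248.6 169.5] [243 163  13  14 140] pred [248.3 169.8]
yellow side [269.3 172.9] [265 166  10  14 106] pred [270.8 173.2]
yellow [580.6  67.7  80.3] res [-0.09  0.81  0.81 -0.02  0.23]
```

View pics/t3.png

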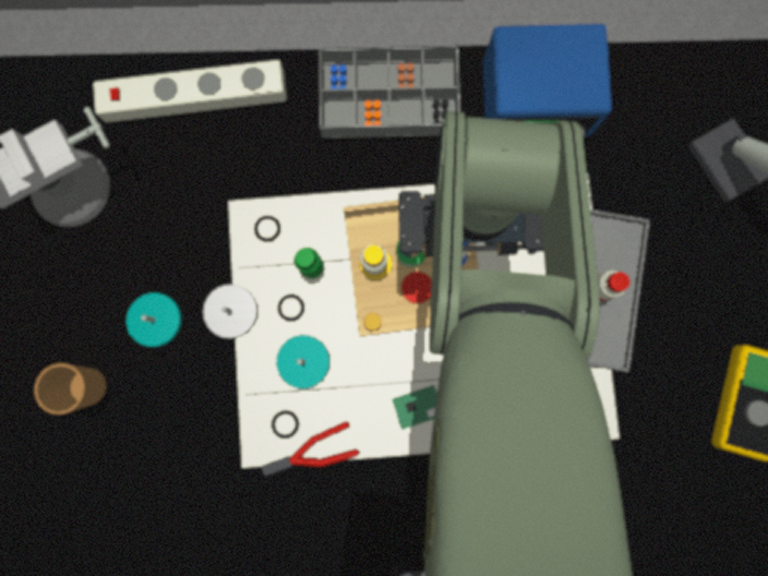

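Red stands upright in the tray at (613,285 in the picture), measured at (538,-284). Blue is next.

```bash
python3 -m jog '0 -0.003 0.02 0 0 0;0 -0.003 0.06 0 0 0;0 -0.003 0.1 0 0 0;0 -0.003 0.14 0 0 0;0 -0.003 0.17 0 0 0;0 -0.003 0.179 0 0 0;0 -0.003 0.179 0 0 0'
```

```text
time_s: 9.6
ee_pos: [597.2, -57.3, 63.6]
ee_rot: [180.0, -0.1, -180.0]
force: [-0.1, 1.0, -0.1]
gripper_width: 63.9
```

```bash
python3 -m jog '0 0 0 0 0 0;0 0 0 0 0 0;0 0 0 0 0 0;0 0 0 0 0 0;0 0 0 0 0 0;0 0 0 0 0 0;0 0 0 0 0 0;0 0 -0.01 0 0 0;0 0 -0.04 0 0 0;0 0 -0.08 0 0 0;0 0 -0.13 0 0 0;0 0 -0.18 0 0 0;0 0 -0.23 0 0 0;0 0 -0.26 0 0 0;0 0 -0.27 0 0 0;0 0 -0.27 0 0 0' -1 25
```

```text
time_s: 10.93
ee_pos: [597.7, -57.5, 199.6]
ee_rot: [-180.0, 0.0, -180.0]
force: [0.1, 0.6, -1.4]
gripper_width: 39.6
```

```bash
python3 -m jog '0 -0.02 0 0 0 0;0 -0.06 0 0 0 0;-0.005 -0.12 0 0 0 0;-0.01 -0.19 0 0 0 0;-0.017 -0.26 0 0 0 0;-0.017 -0.33 0 0 0 0;-0.017 -0.39 0 0 0 0;-0.017 -0.44 0 0 0 0;-0.017 -0.465 0 0 0 0;-0.017 -0.477 0 0 0 0;-0.017 -0.477 0.02 0 0 0;-0.017 -0.477 0.05 0 0 0;-0.017 -0.477 0.1 0 0 0;-0.017 -0.477 0.15 0 0 0;-0.017 -0.477 0.2 0 0 0;-0.017 -0.477 0.24 0 0 0;-0.017 -0.477 0.26 0 0 0;-0.017 -0.477 0.272 0 0 0;-0.017 -0.477 0.274 0 0 0;-0.017 -0.477 0.274 0 0 0'
```

```text
time_s: 12.6
ee_pos: [606.9, -295.6, 63.2]
ee_rot: [-180.0, 0.1, -179.9]
force: [-0.1, -0.8, -2.4]
gripper_width: 39.8
```

```bash
python3 -m jog '0 0 0.004 0 0 0;0 0 0.006 0 0 0;0 0 0.008 0 0 0;0 0 0.008 0 0 0'
```

```text
time_s: 12.93
ee_pos: [607.1, -295.8, 59.6]
ee_rot: [-180.0, 0.1, -179.9]
force: [-1.0, -0.0, -1.9]
gripper_width: 39.6
```

```bash
python3 -m jog '0 0 0.002 0 0 0;0 0 0.003 0 0 0;0 0 0.003 0 0 0'
```

```text
time_s: 13.18
ee_pos: [607.0, -295.8, 58.1]
ee_rot: [-180.0, 0.1, -179.9]
force: [-0.1, 0.1, -0.7]
gripper_width: 39.8
```

```bash
python3 -m jog '0 0 0 0 0 0;0 0 0 0 0 0;0 0 0 0 0 0;0 0 0 0 0 0;0 0 0 0 0 0;0 0 -0.05 0 0 0;0 0 -0.12 0 0 0;0 0 -0.19 0 0 0;0 0 -0.19 0 0 0;0.01 0.1 -0.19 0 0 0;0.05 0.727 -0.19 0 0 0;0.05 0.727 -0.19 0 0 0;0.05 0.727 -0.19 0 0 0;0.05 0.727 -0.19 0 0 0;0.05 0.727 -0.19 0 0 0;0.05 0.727 -0.19 0 0 0;0.05 0.727 -0.19 0 0 0;0.05 0.727 -0.19 0 0 0;0.05 0.727 -0.19 0 0 0;0.05 0.727 -0.19 0 0 0' 0.4
python3 - <<'E'
from h import *
look(("red","blue"),(4,4),((538,-283),(607,-296)))
save("side","s4",None,1.5)
E
```

```text
time_s: 14.85
ee_pos: [581.3, 69.3, 152.9]
ee_rot: [-179.9, 0.1, -179.7]
force: [0.6, 0.1, -0.3]
gripper_width: 64.0
red top [412.2 187.5] [405 181  15  13 143] pred [411.2 187.5]
red side [277.6 322.1] [268 311  21  24 397] pred [276.9 322.3]
red [ 538.5 -284.1   81.6] res [-0.18 -0.37 -0.23  0.17  0.36]
blue top [416.  155.2] [409 149  15  13 138] pred [415.3 155.9]
blue side [328.8 324.1] [319 313  21  24 402] pred [327.1 324.6]
blue [ 608.8 -296.8   81.6] res [-0.16 -0.23 -0.14  0.15  0.36]
```

View pics/s4.png

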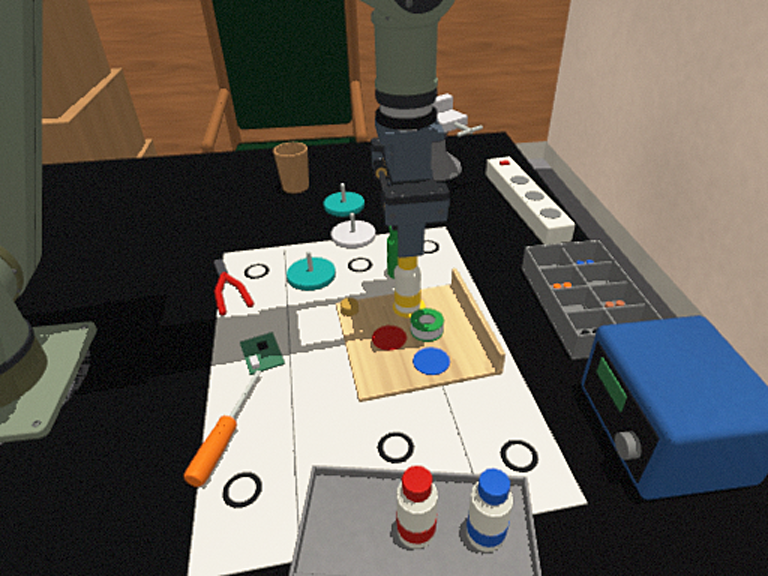

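Red (416,505) and blue (489,510) stand in the tray. The gripper is over yellow, and the green look-alike behind it is clear of the fingers.

```bash
python3 -m jog '-0.001 -0.002 0.02 0 0 0;-0.001 -0.002 0.06 0 0 0;-0.001 -0.002 0.1 0 0 0;-0.001 -0.002 0.14 0 0 0;-0.001 -0.002 0.17 0 0 0;-0.001 -0.002 0.177 0 0 0;-0.001 -0.002 0.177 0 0 0'
```

```text
time_s: 15.58
ee_pos: [581.4, 64.3, 62.6]
ee_rot: [-179.9, -0.1, 179.9]
force: [-0.4, 0.4, 0.6]
gripper_width: 63.9
```

```bash
python3 -m jog '0 0 0 0 0 0;0 0 0 0 0 0;0 0 0 0 0 0;0 0 0 0 0 0;0 0 0 0 0 0;0 0 0 0 0 0;0 0 0 0 0 0;0 0 -0.01 0 0 0;0 0 -0.04 0 0 0;0 0 -0.08 0 0 0;0 0 -0.13 0 0 0;0 0 -0.18 0 0 0;0 0 -0.23 0 0 0;0 0 -0.26 0 0 0;0 0 -0.27 0 0 0;0 0 -0.27 0 0 0' -1 25
```

```text
time_s: 16.92
ee_pos: [581.9, 64.5, 198.6]
ee_rot: [-179.9, 0.0, 179.9]
force: [-0.3, 0.2, -2.4]
gripper_width: 39.4
```

```bash
python3 -m jog '0.01 -0.02 0 0 0 0;0.03 -0.07 0 0 0 0;0.05 -0.14 0 0 0 0;0.08 -0.21 0 0 0 0;0.1 -0.28 0 0 0 0;0.12 -0.35 0 0 0 0;0.145 -0.42 0 0 0 0;0.17 -0.49 0 0 0 0;0.19 -0.56 0 0 0 0;0.21 -0.62 0 0 0 0;0.225 -0.655 0 0 0 0;0.228 -0.669 0 0 0 0;0.228 -0.669 0.03 0 0 0;0.228 -0.669 0.08 0 0 0;0.228 -0.669 0.13 0 0 0;0.228 -0.669 0.18 0 0 0;0.228 -0.669 0.22 0 0 0;0.228 -0.669 0.25 0 0 0;0.228 -0.669 0.26 0 0 0;0.228 -0.669 0.26 0 0 0'
```

```text
time_s: 18.58
ee_pos: [466.0, -268.8, 67.0]
ee_rot: [179.9, -0.2, 179.9]
force: [-0.1, 0.2, -2.0]
gripper_width: 39.8
```

```bash
python3 -m jog '0 0 0.008 0 0 0;0 0 0.016 0 0 0;0 0 0.02 0 0 0;0 0 0.02 0 0 0;0 0 0.02 0 0 0'
```

```text
time_s: 19.0
ee_pos: [466.2, -268.9, 57.4]
ee_rot: [180.0, -0.2, 179.9]
force: [-0.3, 0.3, -1.4]
gripper_width: 39.6
```

```bash
python3 -m jog '0 0 0 0 0 0;0 0 0 0 0 0;0 0 0 0 0 0;0 0 0 0 0 0;0 0 0 0 0 0;0 0 -0.05 0 0 0;0 0 -0.12 0 0 0;0 0 -0.19 0 0 0;0 0 -0.19 0 0 0;0 0 -0.19 0 0 0' 0.5
cat >> h.py <<'E'
def blobs(cam,hlo,hhi,z,im,box,smin=110,vmin=40,amin=60):
    hs=cv2.cvtColor(im,cv2.COLOR_RGB2HSV).astype(int);H=(hs[...,0]+20)%180-20
    m=((H>=hlo)&(H<=hhi)&(hs[...,1]>smin)&(hs[...,2]>vmin)).astype(np.uint8)
    k=np.zeros_like(m);k[box[1]:box[3],box[0]:box[2]]=1
    n,l,s,c=cv2.connectedComponentsWithStats(m*k)
    for i in range(1,n):
        if s[i,4]>=amin:
            h=cv2.convexHull(np.argwhere(l==i)[:,::-1].astype(np.float32));e=cv2.fitEllipse(h)
            print(cam,s[i],"cent",c[i].round(1),onz(cam,c[i],z),"ell",onz(cam,e[0],z))
E
python3 - <<'E'
from h import *
ims={c:grab_frame(c) for c in("top","side")}
bx=dict(top=(230,130,325,225),side=(220,170,340,270))
for cam in ims:
    for n,a,b in(("red",-8,8),("blue",105,125),("yellow",24,33),("green",40,80)):
        print(n);blobs(cam,a,b,11 if n!="green" else 30,ims[cam],bx[cam],smin=110 if n!="yellow" else 190)
bottle("red",(538,-284),4,ims);bottle("blue",(608,-297),4,ims);bottle("yellow",(466,-269),4,ims)
cv2.imwrite("pics/t5.png",cv2.resize(ims["top"][100:270,130:450][:,:,::-1],None,fx=2.4,fy=2.4,interpolation=cv2.INTER_CUBIC))
E
```

```text
time_s: 19.83
ee_pos: [467.6, -269.6, 154.6]
ee_rot: [-179.9, 0.1, 179.9]
force: [-0.9, -0.1, -0.7]
gripper_width: 68.5
red
top [268 181  21  21 352] cent [277.9 191.2] [544.4   1.   11. ] ell [544.4   1.1  11. ]
blue
top [291 159  20  21 324] cent [300.5 168.9] [596.5 -53.7  11. ] ell [596.5 -53.6  11. ]
yellow
top [240 166  21  20 311] cent [250.  175.3] [583.5  65.8  11. ] ell [583.5  65.8  11. ]
green
top [264 156  21  21 239] cent [274.2 166.2] [600.7   9.1  30. ] ell [601.    9.2  30. ]
red
side [249 217  22  17 290] cent [259.5 224.7] [5.468e+02 3.000e-01 1.100e+01] ell [5.461e+02 4.000e-01 1.100e+01]
blue
side [275 232  25  18 343] cent [287.1 240.5] [597.7 -54.9  11. ] ell [597.6 -54.9  11. ]
yellow
side [262 198  21  14 195] cent [271.3 203.5] [583.1  67.1  11. ] ell [584.7  64.8  11. ]
green
side [258 170  15  16 220] cent [265.2 177. ] [579.9 148.4  30. ] ell [581.  155.4  30. ]
side [274 206  22  15 211] cent [284.4 213. ] [603.2   9.2  30. ] ell [603.2   9.7  30. ]
red top [412.2 187.5] [405 181  15  13 142] pred [411.7 187.4]
red side [277.5 322.1] [268 311  20  24 396] pred [277.  322.9]
red [ 538.4 -284.1   81.8] res [-0.19 -0.3  -0.18  0.16  0.38]
blue top [416.1 155.2] [410 149  14  13 138] pred [415.7 155.5]
blue side [328.8 324.1] [319 313  21  24 402] pred [328.  325.1]
blue [ 608.8 -296.8   81.6] res [-0.16 -0.25 -0.15  0.15  0.36]
yellow top [491.6 250.8] [486 236  13  33 222] pred [406.7 220.9]
yellow side [230.5 352.8] [217 341  26  19 181] pred [225.4 319.7]
yellow [ 459.4 -377.   258.2] res [ -9.18 -29.98 -15.4    4.99  18.02]
```

View pics/t5.png

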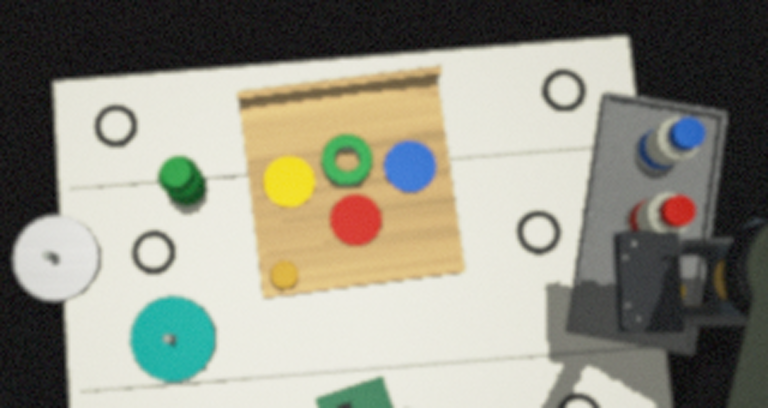

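The pads show red at (545,1), blue (597,-54) and yellow (584,66). The spool is at (602,9). The picture shows red and blue in the tray, with yellow under the gripper. The holder is still the grey disc at (56,258). Going to the spool.

```bash
python3 -m jog '-0.03 0.05 0 0 0 0;-0.269 0.558 0 0 0 0;-0.269 0.558 0 0 0 0;-0.269 0.558 0 0 0 0;-0.269 0.558 0 0 0 0;-0.269 0.558 0 0 0 0;-0.269 0.558 0 0 0 0;-0.269 0.558 0 0 0 0;-0.269 0.558 0 0 0 0;-0.269 0.558 0 0 0 0;-0.269 0.558 0 0 0 0;-0.269 0.558 0.05 0 0 0;-0.269 0.558 0.1 0 0 0;-0.269 0.558 0.15 0 0 0;-0.269 0.558 0.18 0 0 0;-0.269 0.558 0.2 0 0 0;-0.269 0.558 0.2 0 0 0;-0.269 0.558 0.2 0 0 0'
python3 - <<'E'
from h import *
ims={c:grab_frame(c) for c in("top","side")}
bottle("yellow",(466,-269),4,ims)
cv2.imwrite("pics/s6.png",cv2.resize(ims["side"][140:384,170:400][:,:,::-1],None,fx=2.4,fy=2.4,interpolation=cv2.INTER_CUBIC))
E
```

```text
time_s: 21.43
ee_pos: [599.8, 9.5, 51.4]
ee_rot: [179.9, -0.3, 179.9]
force: [0.5, 0.1, -0.1]
gripper_width: 68.5
yellow top [407.5 221. ] [401 215  14  13 155] pred [406.7 220.9]
yellow side [226.3 319.3] [217 308  20  24 384] pred [225.4 319.7]
yellow [ 466.9 -269.8   81.5] res [-0.21 -0.46 -0.29  0.17  0.35]
```

View pics/s6.png

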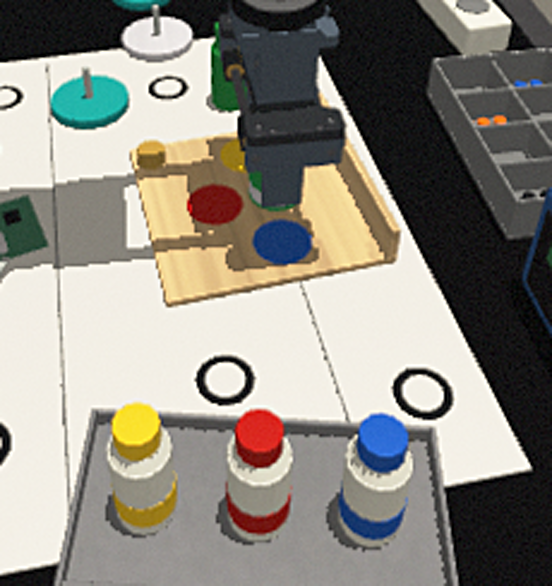

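All three bottles stand in the tray, and the jaws straddle the spool.

```bash
python3 -m jog '-0.003 0 0.015 0 0 0;-0.003 0 0.03 0 0 0;-0.003 0 0.037 0 0 0;-0.003 0 0.037 0 0 0;-0.003 0 0.037 0 0 0'
```

```text
time_s: 21.95
ee_pos: [602.2, 10.0, 34.0]
ee_rot: [179.9, -0.2, 179.9]
force: [-1.2, 0.1, -0.2]
gripper_width: 68.5
```

```bash
python3 -m jog '0 0 0 0 0 0;0 0 0 0 0 0;0 0 0 0 0 0;0 0 0 0 0 0;0 0 0 0 0 0;0 0 0 0 0 0;0 0 0 0 0 0;0 0 -0.01 0 0 0;0 0 -0.04 0 0 0;0 0 -0.08 0 0 0;0 0 -0.13 0 0 0;0 0 -0.18 0 0 0;0 0 -0.23 0 0 0;0 0 -0.26 0 0 0;0 0 -0.27 0 0 0;0 0 -0.27 0 0 0' -1 25
```

```text
time_s: 23.28
ee_pos: [603.1, 9.8, 170.4]
ee_rot: [179.9, -0.0, 179.9]
force: [-0.1, -0.8, -1.9]
gripper_width: 48.6
```

```bash
python3 -m jog '0.01 0.02 0 0 0 0;0.03 0.06 0 0 0 0;0.05 0.12 0 0 0 0;0.07 0.19 0 0 0 0;0.1 0.26 0 0 0 0;0.12 0.33 0 0 0 0;0.14 0.4 0 0 0 0;0.16 0.47 0 0 0 0;0.175 0.52 0 0 0 0;0.181 0.555 0 0 0 0;0.181 0.568 0 0 0 0;0.181 0.568 0.03 0 0 0;0.181 0.568 0.08 0 0 0;0.181 0.568 0.12 0 0 0;0.181 0.568 0.14 0 0 0;0.181 0.568 0.14 0 0 0'
python3 - <<'E'
from h import *
p=state()["ee_pos"];print(p)
ims={c:grab_frame(c) for c in("top","side")}
im=ims["side"];
for cam,b in(("side",(190,90,290,200)),):
    v=ims[cam].copy();S=6
    v=cv2.resize(v[b[1]:b[3],b[0]:b[2]][:,:,::-1],None,fx=S,fy=S,interpolation=cv2.INTER_CUBIC)
    dr=lambda pts,c:[cv2.circle(v,tuple(int(q) for q in (x-np.array(b[:2])+.5)*S),1,c,-1) for x in P(cam,np.array(pts,float))]
    dr(cyl(512.5,294,42,12,12.01),(0,0,255));dr([[512.5,294,z] for z in range(12,53,4)],(0,0,255))
    cv2.imwrite("pics/s7.png",v)
E
```

```text
time_s: 24.62
ee_pos: [511.1, 292.6, 97.5]
ee_rot: [-179.9, -0.4, 179.9]
force: [-0.4, -0.1, -1.5]
gripper_width: 48.8
[511.12693509 292.55633967  97.48039621]
```

View pics/s7.png

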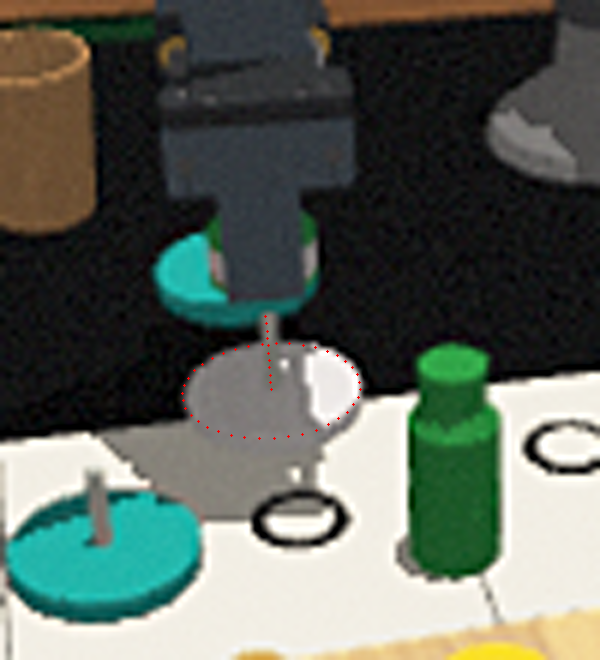

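The overlaid model lines up with the grey disc and pin (crop 270,390). The spool is over the pin, so I'm lowering it.

```bash
python3 -m jog '-0.002 0.002 0 0 0 0;-0.002 0.002 0 0 0 0;-0.002 0.002 0.015 0 0 0;-0.002 0.002 0.03 0 0 0;-0.002 0.002 0.045 0 0 0;-0.002 0.002 0.06 0 0 0;-0.002 0.002 0.075 0 0 0;-0.002 0.002 0.09 0 0 0;-0.002 0.002 0.1 0 0 0;-0.002 0.002 0.105 0 0 0;-0.002 0.002 0.105 0 0 0;-0.002 0.002 0.105 0 0 0'
```

```text
time_s: 25.72
ee_pos: [514.4, 294.9, 48.2]
ee_rot: [179.9, -0.0, 179.9]
force: [1.6, 0.5, -0.8]
gripper_width: 48.8
```

```bash
python3 -m jog '0 0 0.003 0 0 0;0 0 0.006 0 0 0;0 0 0.008 0 0 0;0 0 0.01 0 0 0;0 0 0.01 0 0 0'
```

```text
time_s: 26.13
ee_pos: [514.3, 294.9, 43.1]
ee_rot: [179.9, -0.0, 179.9]
force: [-0.3, -0.1, -0.7]
gripper_width: 48.6
```

```bash
python3 -m jog '0 0 0.003 0 0 0;0 0 0.006 0 0 0;0 0 0.008 0 0 0;0 0 0.008 0 0 0;0 0 0.008 0 0 0'
```

```text
time_s: 26.55
ee_pos: [514.2, 294.8, 38.9]
ee_rot: [179.9, -0.1, 179.9]
force: [-0.7, 0.7, -1.9]
gripper_width: 48.3
```

```bash
python3 -m jog '0 0 0.002 0 0 0;0 0 0.003 0 0 0;0 0 0.004 0 0 0;0 0 0.004 0 0 0'
```

```text
time_s: 26.88
ee_pos: [514.4, 295.0, 37.9]
ee_rot: [179.9, -0.0, 179.9]
force: [-1.7, -1.1, 5.9]
gripper_width: 48.4
```

```bash
python3 -m jog '0 0 0 0 0 0;0 0 0 0 0 0;0 0 0 0 0 0;0 0 0 0 0 0;0 0 0 0 0 0;0 0 -0.03 0 0 0;0 0 -0.1 0 0 0;0 0 -0.17 0 0 0;0 0 -0.23 0 0 0;0 0 -0.23 0 0 0;0.01 -0.1 -0.23 0 0 0;0.05 -0.3 -0.23 0 0 0;0.05 -0.3 -0.23 0 0 0;0.05 -0.3 -0.23 0 0 0;0.05 -0.3 -0.23 0 0 0;0.05 -0.3 -0.23 0 0 0' 0.5
python3 - <<'E'
from h import *
ims={c:grab_frame(c) for c in("top","side")}
A=cv2.resize(ims["side"][120:190,180:280][:,:,::-1],None,fx=6,fy=6,interpolation=cv2.INTER_CUBIC)
B=cv2.resize(ims["top"][180:235,105:205][:,:,::-1],None,fx=6,fy=3,interpolation=cv2.INTER_CUBIC)
cv2.imwrite("pics/sp8.png",np.vstack([A,B]))
for cam,bx in(("top",(130,185,180,230)),("side",(220,130,255,170))):blobs(cam,45,75,36,ims[cam],bx[:4],smin=100,amin=25)
E
```

```text
time_s: 28.22
ee_pos: [488.9, 143.9, 152.6]
ee_rot: [179.9, -0.0, 179.7]
force: [0.7, 0.0, 0.2]
gripper_width: 68.2
side [234 143  11  10  62] cent [239.1 147.3] [526. 291.  36.] ell [523.7 291.9  36. ]
```

View pics/sp8.png

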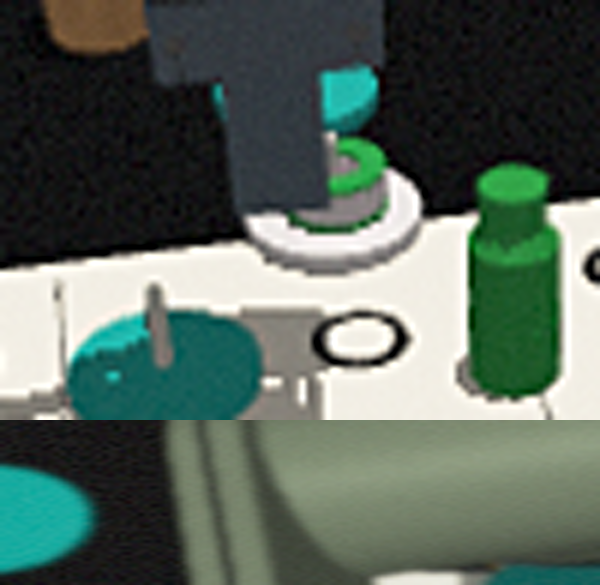

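The spool sits flat on the grey disc with the pin through its hole (crop 340,180). It's partly hidden, so I'll recheck later. Now fetching yellow.

```bash
python3 -m jog '0.01 -0.06 0 0 0 0;0.044 -0.828 0 0 0 0;0.044 -0.828 0 0 0 0;0.044 -0.828 0 0 0 0;0.044 -0.828 0 0 0 0;0.044 -0.828 0 0 0 0;0.044 -0.828 0 0 0 0;0.044 -0.828 0 0 0 0;0.044 -0.828 0 0 0 0;0.044 -0.828 0 0 0 0;0.044 -0.828 0 0 0 0;0.044 -0.828 0 0 0 0;0.044 -0.828 0 0 0 0;0.044 -0.828 0 0 0 0;0.044 -0.828 0 0 0 0;0.044 -0.828 0 0 0 0' 0.4
python3 - <<'E'
from h import *
ims={c:grab_frame(c) for c in("top","side")}
for cam,bx in(("top",(130,185,180,230)),("side",(220,130,255,170))):blobs(cam,45,75,36,ims[cam],bx[:4],smin=100,amin=25)
A=cv2.resize(ims["top"][180:235,115:195][:,:,::-1],None,fx=6,fy=6,interpolation=cv2.INTER_CUBIC)
cv2.imwrite("pics/sp9.png",A)
E
```

```text
time_s: 29.65
ee_pos: [467.0, -266.8, 151.9]
ee_rot: [179.9, 0.0, -180.0]
force: [0.6, 0.2, -0.0]
gripper_width: 63.9
top [141 196  21  21 239] cent [151.3 205.9] [512.9 293.   36. ] ell [513.  293.2  36. ]
side [240 143   5   8  28] cent [241.4 146.5] [532.8 294.3  36. ] ell [530.2 294.7  36. ]
```

View pics/sp9.png

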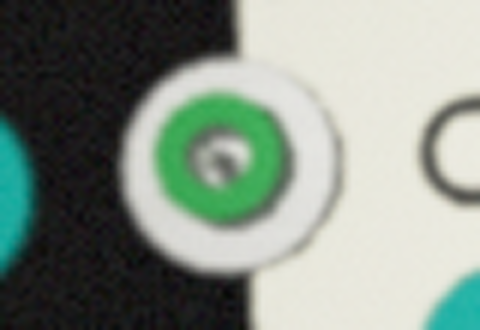

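The spool is centred on the grey disc, with the pin visible in its hole (218,158). Grasping yellow.

```bash
python3 -m jog '0 -0.004 0.02 0 0 0;0 -0.004 0.06 0 0 0;0 -0.004 0.1 0 0 0;0 -0.004 0.14 0 0 0;0 -0.004 0.175 0 0 0;0 -0.004 0.186 0 0 0;0 -0.004 0.186 0 0 0'
```

```text
time_s: 30.33
ee_pos: [465.8, -268.3, 57.2]
ee_rot: [179.8, -0.2, 180.0]
force: [0.7, 1.2, -0.5]
gripper_width: 63.8
```

```bash
python3 -m jog '0 0 0 0 0 0;0 0 0 0 0 0;0 0 0 0 0 0;0 0 0 0 0 0;0 0 0 0 0 0;0 0 0 0 0 0;0 0 0 0 0 0;0 0 -0.01 0 0 0;0 0 -0.04 0 0 0;0 0 -0.08 0 0 0;0 0 -0.13 0 0 0;0 0 -0.18 0 0 0;0 0 -0.23 0 0 0;0 0 -0.26 0 0 0;0 0 -0.27 0 0 0;0 0 -0.27 0 0 0' -1 25
```

```text
time_s: 31.67
ee_pos: [466.5, -269.1, 193.1]
ee_rot: [179.8, -0.1, 180.0]
force: [0.3, -0.8, -2.1]
gripper_width: 39.3
```

```bash
python3 -m jog '-0.01 0.02 0 0 0 0;-0.03 0.07 0 0 0 0;-0.05 0.14 0 0 0 0;-0.08 0.21 0 0 0 0;-0.1 0.28 0 0 0 0;-0.12 0.35 0 0 0 0;-0.145 0.42 0 0 0 0;-0.17 0.49 0 0 0 0;-0.19 0.56 0 0 0 0;-0.21 0.62 0 0 0 0;-0.225 0.655 0 0 0 0;-0.233 0.672 0 0 0 0;-0.233 0.672 0.03 0 0 0;-0.233 0.672 0.08 0 0 0;-0.233 0.672 0.13 0 0 0;-0.233 0.672 0.18 0 0 0;-0.233 0.672 0.21 0 0 0;-0.233 0.672 0.22 0 0 0;-0.233 0.672 0.225 0 0 0;-0.233 0.672 0.225 0 0 0'
```

```text
time_s: 33.33
ee_pos: [582.9, 67.0, 81.2]
ee_rot: [179.8, -0.1, 180.0]
force: [0.0, -0.7, -1.1]
gripper_width: 39.7
```

```bash
python3 -m jog '0 0 0 0 0 0;0 0 0 0 0 0'
```

```text
time_s: 33.5
ee_pos: [583.6, 67.0, 82.3]
ee_rot: [179.8, -0.0, 179.9]
force: [-0.3, 0.1, -0.9]
gripper_width: 39.4
```

Position is right; lowering to about 66 and then by feel.

```bash
python3 -m jog '0.001 -0.001 0.008 0 0 0;0.001 -0.001 0.016 0 0 0;0.001 -0.001 0.024 0 0 0;0.001 -0.001 0.03 0 0 0;0.001 -0.001 0.032 0 0 0;0.001 -0.001 0.032 0 0 0;0.001 -0.001 0.032 0 0 0'
```

```text
time_s: 34.08
ee_pos: [583.0, 66.5, 66.1]
ee_rot: [179.8, -0.0, 179.9]
force: [-0.6, 0.3, -1.1]
gripper_width: 39.6
```

```bash
python3 -m jog '0 0 0.001 0 0 0;0 0 0.003 0 0 0;0 0 0.003 0 0 0;0 0 0.003 0 0 0'
```

```text
time_s: 34.42
ee_pos: [583.4, 66.6, 65.1]
ee_rot: [179.8, 0.0, 179.9]
force: [0.2, 0.1, 2.0]
gripper_width: 39.6
```

```bash
python3 -m jog '0 0 0 0 0 0;0 0 0 0 0 0;0 0 0 0 0 0;0 0 0 0 0 0;0 0 0 0 0 0;0 0 -0.05 0 0 0;0 0 -0.12 0 0 0;0 0 -0.18 0 0 0;0 0 -0.18 0 0 0;0 -0.1 -0.18 0 0 0;-0.049 -0.725 -0.18 0 0 0;-0.049 -0.725 -0.18 0 0 0;-0.049 -0.725 -0.18 0 0 0;-0.049 -0.725 -0.18 0 0 0;-0.049 -0.725 -0.18 0 0 0;-0.049 -0.725 -0.18 0 0 0;-0.049 -0.725 -0.18 0 0 0;-0.049 -0.725 -0.18 0 0 0;-0.049 -0.725 -0.18 0 0 0;-0.049 -0.725 -0.18 0 0 0' 0.4
python3 - <<'E'
from h import *
look(("yellow",),(11,),((583,66),))
E
```

```text
time_s: 36.08
ee_pos: [606.9, -297.7, 152.9]
ee_rot: [179.8, -0.0, 179.8]
force: [0.0, 1.3, -0.2]
gripper_width: 63.6
yellow top [249.1 169.1] [243 162  13  15 146] pred [249.3 169.3]
yellow side [271.6 173. ] [265 167  14  13 147] pred [271.3 173.7]
yellow [583.5  66.5  80.3] res [-0.07 -0.03 -0.02  0.13  0.23]
```

Yellow is at (583.5,66.5) and its pad at (583.8,66.0), so it's well centred. Blue next.

```bash
python3 -m jog '-0.002 0.003 0.02 0 0 0;-0.002 0.003 0.06 0 0 0;-0.002 0.003 0.1 0 0 0;-0.002 0.003 0.14 0 0 0;-0.002 0.003 0.175 0 0 0;-0.002 0.003 0.187 0 0 0;-0.002 0.003 0.187 0 0 0'
```

```text
time_s: 36.77
ee_pos: [607.0, -291.3, 57.6]
ee_rot: [179.6, -0.3, -179.9]
force: [-0.2, 0.7, 0.8]
gripper_width: 64.0
```

```bash
python3 -m jog '0 0 0 0 0 0;0 0 0 0 0 0;0 0 0 0 0 0;0 0 0 0 0 0;0 0 0 0 0 0;0 0 0 0 0 0;0 0 0 0 0 0;0 0 -0.01 0 0 0;0 0 -0.04 0 0 0;0 0 -0.08 0 0 0;0 0 -0.13 0 0 0;0 0 -0.18 0 0 0;0 0 -0.23 0 0 0;0 0 -0.26 0 0 0;0 0 -0.27 0 0 0;0 0 -0.27 0 0 0' -1 25
```

```text
time_s: 38.1
ee_pos: [607.8, -292.2, 193.6]
ee_rot: [179.6, -0.2, -179.9]
force: [0.1, 0.3, -1.3]
gripper_width: 39.2
```

```bash
python3 -m jog '0 0.02 0 0 0 0;0 0.06 0 0 0 0;0.005 0.12 0 0 0 0;0.01 0.19 0 0 0 0;0.015 0.26 0 0 0 0;0.02 0.33 0 0 0 0;0.023 0.39 0 0 0 0;0.023 0.44 0 0 0 0;0.023 0.465 0 0 0 0;0.023 0.477 0 0 0 0;0.023 0.477 0.02 0 0 0;0.023 0.477 0.05 0 0 0;0.023 0.477 0.1 0 0 0;0.023 0.477 0.15 0 0 0;0.023 0.477 0.19 0 0 0;0.023 0.477 0.21 0 0 0;0.023 0.477 0.22 0 0 0;0.023 0.477 0.225 0 0 0;0.023 0.477 0.225 0 0 0;0.023 0.477 0.225 0 0 0'
```

```text
time_s: 39.77
ee_pos: [596.6, -53.4, 83.5]
ee_rot: [179.7, -0.1, -180.0]
force: [0.2, 0.3, -2.0]
gripper_width: 39.5
```

```bash
python3 -m jog '0 0 0 0 0 0;0 0 0.01 0 0 0;0 0 0.018 0 0 0;0 0 0.024 0 0 0;0 0 0.028 0 0 0;0 0 0.028 0 0 0;0 0 0.028 0 0 0'
```

```text
time_s: 40.35
ee_pos: [596.5, -53.3, 69.3]
ee_rot: [179.7, -0.1, -180.0]
force: [-0.6, -0.0, -2.3]
gripper_width: 39.9
```

```bash
python3 -m jog '0 0 0.003 0 0 0;0 0 0.006 0 0 0;0 0 0.008 0 0 0;0 0 0.008 0 0 0;0 0 0.008 0 0 0'
```

```text
time_s: 40.77
ee_pos: [596.6, -53.2, 65.8]
ee_rot: [179.7, -0.1, -180.0]
force: [-1.4, 0.5, 2.8]
gripper_width: 39.6
```

```bash
python3 -m jog '0 0 0 0 0 0;0 0 0 0 0 0;0 0 0 0 0 0;0 0 0 0 0 0;0 0 0 0 0 0;0 0 -0.05 0 0 0;0 0 -0.12 0 0 0;0 0 -0.18 0 0 0;0 0 -0.18 0 0 0;0.02 -0.1 -0.18 0 0 0;0.117 -0.46 -0.18 0 0 0;0.117 -0.46 -0.18 0 0 0;0.117 -0.46 -0.18 0 0 0;0.117 -0.46 -0.18 0 0 0;0.117 -0.46 -0.18 0 0 0;0.117 -0.46 -0.18 0 0 0;0.117 -0.46 -0.18 0 0 0;0.117 -0.46 -0.18 0 0 0;0.117 -0.46 -0.18 0 0 0' 0.4
python3 - <<'E'
from h import *
look(("yellow","blue"),(11,11),((583,66),(597,-54)))
E
```

```text
time_s: 42.35
ee_pos: [538.5, -282.6, 154.3]
ee_rot: [179.6, -0.1, -179.9]
force: [-0.3, 0.7, -0.7]
gripper_width: 63.9
yellow top [249.1 169. ] [243 162  13  15 145] pred [249.3 169.3]Traceback (most recent call last):
  File "<stdin>", line 2, in <module>
  File "h.py", line 37, in look
    return {c:bottle(c,g,b,ims) for c,b,g in zip(cols,bases,guesses)}
              ~~~~~~^^^^^^^^^^^
  File "h.py", line 31, in bottle
    c,s,g=capmask(ims[cam],col,guess,cam,base);ob[cam]=c
          ~~~~~~~^^^^^^^^^^^^^^^^^^^^^^^^^^^^^
  File "h.py", line 26, in capmask
    i=min((k for k in range(1,n) if s[k,4]>15),key=lambda k:np.hypot(*(c[k]-g)))
ValueError: min() iterable argument is empty
```

The arm blocks the side camera here, so I'll check blue later. Red next.

```bash
python3 -m jog '0 0 0.02 0 0 0;0 0 0.06 0 0 0;0 0 0.1 0 0 0;0 0 0.14 0 0 0;0 0 0.175 0 0 0;0 0 0.188 0 0 0;0 0 0.188 0 0 0'
```

```text
time_s: 43.03
ee_pos: [537.6, -280.6, 58.2]
ee_rot: [179.5, -0.3, -179.8]
force: [-0.5, 0.0, -0.1]
gripper_width: 64.0
```

```bash
python3 -m jog '0 0 0 0 0 0;0 0 0 0 0 0;0 0 0 0 0 0;0 0 0 0 0 0;0 0 0 0 0 0;0 0 0 0 0 0;0 0 0 0 0 0;0 0 -0.01 0 0 0;0 0 -0.04 0 0 0;0 0 -0.08 0 0 0;0 0 -0.13 0 0 0;0 0 -0.18 0 0 0;0 0 -0.23 0 0 0;0 0 -0.26 0 0 0;0 0 -0.27 0 0 0;0 0 -0.27 0 0 0' -1 25
```

```text
time_s: 44.37
ee_pos: [538.5, -281.8, 194.3]
ee_rot: [179.6, -0.2, -179.8]
force: [0.8, 0.4, -0.7]
gripper_width: 39.3
```

```bash
python3 -m jog '0 0.02 0 0 0 0;0 0.06 0 0 0 0;-0.005 0.12 0 0 0 0;-0.01 0.19 0 0 0 0;-0.013 0.26 0 0 0 0;-0.013 0.33 0 0 0 0;-0.013 0.4 0 0 0 0;-0.013 0.46 0 0 0 0;-0.013 0.51 0 0 0 0;-0.013 0.55 0 0 0 0;-0.013 0.566 0 0 0 0;-0.013 0.566 0.03 0 0 0;-0.013 0.566 0.08 0 0 0;-0.013 0.566 0.13 0 0 0;-0.013 0.566 0.18 0 0 0;-0.013 0.566 0.21 0 0 0;-0.013 0.566 0.22 0 0 0;-0.013 0.566 0.225 0 0 0;-0.013 0.566 0.225 0 0 0;-0.013 0.566 0.225 0 0 0'
```

```text
time_s: 46.03
ee_pos: [544.3, 1.9, 84.6]
ee_rot: [179.6, -0.1, -179.8]
force: [0.3, 0.0, -1.3]
gripper_width: 39.4
```

```bash
python3 -m jog '0 0 0 0 0 0;0 0 0.01 0 0 0;0 0 0.018 0 0 0;0 0 0.024 0 0 0;0 0 0.028 0 0 0;0 0 0.03 0 0 0;0 0 0.03 0 0 0'
```

```text
time_s: 46.62
ee_pos: [544.1, 2.0, 69.3]
ee_rot: [179.6, -0.1, -179.8]
force: [0.5, -0.1, -1.5]
gripper_width: 39.4
```

```bash
python3 -m jog '-0.001 -0.001 0.003 0 0 0;-0.001 -0.001 0.006 0 0 0;-0.001 -0.001 0.008 0 0 0;-0.001 -0.001 0.008 0 0 0;-0.001 -0.001 0.008 0 0 0'
```

```text
time_s: 47.03
ee_pos: [544.9, 1.5, 66.3]
ee_rot: [179.6, -0.1, -179.8]
force: [-2.0, 0.5, 5.7]
gripper_width: 39.6
```

```bash
python3 -m jog '0 0 0 0 0 0;0 0 0 0 0 0;0 0 0 0 0 0;0 0 0 0 0 0;0 0 0 0 0 0;0 0 -0.05 0 0 0;0 0 -0.12 0 0 0;0 0 -0.19 0 0 0;0 0 -0.22 0 0 0;0.04 -0.1 -0.22 0 0 0;0.2 -0.48 -0.22 0 0 0;0.2 -0.48 -0.22 0 0 0;0.2 -0.48 -0.22 0 0 0;0.2 -0.48 -0.22 0 0 0;0.2 -0.48 -0.22 0 0 0;0.2 -0.48 -0.22 0 0 0;0.2 -0.48 -0.22 0 0 0;0.2 -0.48 -0.22 0 0 0;0.2 -0.48 -0.22 0 0 0' 0.4
python3 - <<'E'
from h import *
ims={c:grab_frame(c) for c in("top","side")}
A=cv2.resize(ims["top"][110:240,130:320][:,:,::-1],None,fx=3,fy=3,interpolation=cv2.INTER_CUBIC)
B=cv2.resize(ims["side"][120:260,180:370][:,:,::-1],None,fx=1.42*1,fy=1.42,interpolation=cv2.INTER_CUBIC)
cv2.imwrite("pics/f10.png",A);cv2.imwrite("pics/f11.png",cv2.resize(ims["side"][120:260,180:370][:,:,::-1],None,fx=3,fy=3,interpolation=cv2.INTER_CUBIC))
for c,g in(("red",(545,1)),("blue",(597,-54)),("yellow",(583.5,66))):
    try: bottle(c,g,11,ims)
    except Exception as e: print(c,e)
blobs("top",45,75,36,ims["top"],(130,185,180,230),smin=100,amin=25)
E
```

```text
time_s: 48.62
ee_pos: [446.2, -238.6, 174.5]
ee_rot: [179.5, -0.1, -179.8]
force: [0.1, -0.1, 0.1]
gripper_width: 63.8
red top [279.9 186.5] [274 180  13  13 128] pred [279.8 186.2]
red side [258.  193.1] [252 186  13  15 169] pred [257.7 193.6]
red [545.    1.   79.8] res [-0.06 -0.31 -0.28  0.14  0.18]
blue top [304.6 162.1] [299 156  12  13 120] pred [304.6 161.9]
blue side [288.3 208.1] [282 201  14  15 179] pred [287.9 208.7]
blue [597.3 -53.9  80.2] res [-0.06 -0.39 -0.33  0.17  0.22]
yellow top [249.1 169. ] [243 162  13  15 145] pred [249.2 169.1]
yellow side [271.6 173. ] [265 167  14  13 146] pred [271.6 173.6]
yellow [583.6  66.5  80.3] res [-0.07 -0.02 -0.01  0.13  0.23]
top [141 196  21  21 241] cent [151.3 205.9] [513. 293.  36.] ell [513.  293.2  36. ]
```

View pics/f10.png

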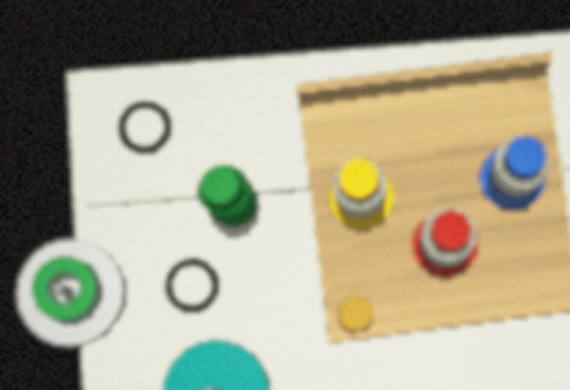

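View pics/f11.png

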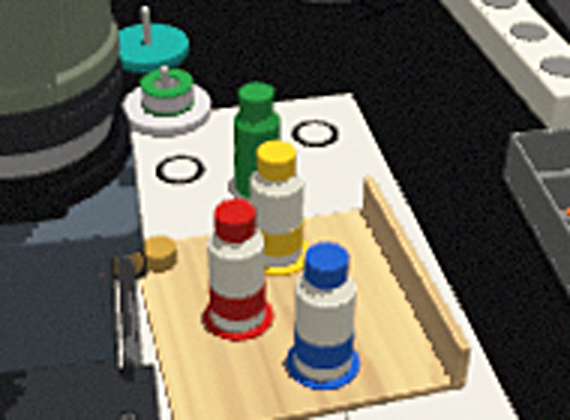

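Both views show all three bottles upright on their own pads. The spool is flat on the grey holder with the pin through its hole, and the gripper is clear, so I'm handing in.

```bash
python3 -c "
from workcell import *
print(job_done())"
```

```text
the job is handed in; nothing more can be done
None
```

The job is done and handed in at about 49 s of the 136 s. All three bottles went into the tray first, then the spool onto the grey reel holder, then each bottle back to its own pad. I left the turquoise and green look-alikes alone.

| Bottle | Measured position (mm) | Pad centre (mm) |
|---|---|---|
| Red | (545.0, 1.0) | (545.3, 0.7) |
| Blue | (597.3, −53.9) | (597.1, −54.3) |
| Yellow | (583.6, 66.5) | (583.8, 66.0) |

- **Bottles:** in the last pictures all three stand upright, each within about 1 mm of its pad centre. None tipped over.
- **Spool:** the top camera puts it at (513, 293), about 1 mm from the holder's estimated centre. It lies flat, with the pin visible in its hole.
- **Forces:** the highest force I read was about 6 N, when setting things down.
- **Failed or disagreeing checks:**
  - The first red bottle fit was about 11 mm off because the solver got stuck. I fixed that before moving.
  - One side-camera check of the blue bottle failed because the arm was in the way. I repeated it later and it was fine.
  - Two fits in the middle of the job were wrong because the arm or the blue box confused the colour mask. I ignored them.
  - The side camera's spool positions read 10–20 mm off in x because the gripper partly hid it. I relied on the top camera and the pictures for that.

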